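# Rock a stuck tube block out of the bench heater

### The job

The empty aluminium block with the six wide bores is stuck in its well in the small bench heater. Grip it by the part that stands proud and rock it to and fro, leaning it a few degrees towards one narrow end and then the other while easing it up, until it has walked out of the well; never pull so hard that the heater comes up off the table or is dragged away. Finish still holding the block in the gripper, upright and still, about 2 cm clear above its own well so that the well can be wiped out, and leave the other block with its sample tubes seated and the things round the heater alone.

Things in the scene. Friction and masses are not known exactly. Their poses are not given: they have to be found in the camera images.
- heater: Small bench heater, off-white, 185 mm deep (x) by 186 wide (y), 1.2 kg, standing loose on four feet. Origin on the table under the midpoint between its two wells, z up, x from the sloping control panel (which falls away below the deck from x = -62 mm) to the back. Flat top deck 66 mm above the table. Pulled straight up, a seated block holds so fast that the heater comes up with it.
- well_a (a point): Centre of the mouth of the well on the heater's +y side (y = +44 mm, deck height). Both wells: 66 mm (x) by 46 (y), 28 deep, floor 38 mm above the table. At each narrow end a steel leaf spring bears on the block's end face 22 mm above the floor, about 20 N inward (1500 N/m, 3 mm more travel), so friction holds each end with some 12 N.
- well_b (a point): Centre of the mouth of the other, identical well (y = -44 mm, deck height). Leaning a block about the level of the springs lets one end slip up at a time. A block goes loose when its underside has passed the springs, 22 mm up, and is out of the well at 28 mm.
- tube_block: The stuck block: bare aluminium, 60 mm long (x) by 42 wide (y) by 64 high, 0.34 kg within a fifth, six open 13 mm bores (3 by 2) in its top, no tubes. Sits on the floor of either well, 36 mm proud of the deck. Origin at the centre of its underside, axes as the heater's. Play in the well: 3 mm at each end (against the springs), 2 mm each side.
- sample_block: The other block, in the other well, of the same size, weight and material and held by the same springs, with twelve narrow bores of 7 mm (4 by 3), seven of them holding small tubes whose white caps stand 12 mm above its top. Origin at the centre of its underside. To be left seated.
- tube_rack: Blue plastic tube rack, 85 by 125 by 43 mm, with some white-capped tubes to 55 mm, on the table on the heater's +y side. Origin at the centre of its underside. To be left alone.
- beaker: Empty glass beaker, 68 mm across, 80 mm high, on the table on the heater's -y side. Origin at the centre of its underside. To be left alone.
- specimen_box: Small white lidded card box, 58 by 81 by 27 mm, on the table behind the heater (+x). Origin at the centre of its underside. To be left alone.
Things that resemble listed ones, but are neither listed nor needed, are in the scene too. What is shaped like the tube_block but orange or purple is not meant.

How it is judged:
On the way, in this order (a step that is already met when the one before it is completed fails the run):
1. the block, still in its well, is leant at least 0.04 rad (2.3 degrees) towards one narrow end (-x) (angle between tube_block's own x axis and vertical below 1.5308 rad and z of tube_block in the frame of heater below 0.066 m), for 0.05 s.
2. then, still in its well, at least 0.04 rad towards the other narrow end (+x) (angle between tube_block's own x axis and vertical above 1.6108 rad and z of tube_block in the frame of heater below 0.066 m), for 0.05 s.
3. the block's underside comes up above the heater's deck (z of tube_block in the frame of heater above 0.068 m), for 0.1 s.
At the end, for the whole second after the job is handed in: Held in the fingers, still, upright within 0.15 rad, underside 5 to 40 mm above the deck, over its own well within 25 mm, touching nothing else; heater level on its feet, moved under 30 mm; other block within 4 mm of seated (z of tube_block in the frame of heater between 0.071 and 0.106 m and angle between tube_block's own z axis and vertical below 0.15 rad and distance of tube_block from where it was at the start of the episode below 0.085 m and x of tube_block in the frame of heater between -0.03 and 0.03 m and (y of tube_block in the frame of heater between 0.019 and 0.069 m or y of tube_block in the frame of heater between -0.069 and -0.019 m) and contact force between tube_block and the fingers above 1 N and contact force between tube_block and heater below 0.2 N and contact force between tube_block and sample_block below 0.2 N and linear speed of tube_block below 0.02 m/s and angular speed of tube_block below 0.2 rad/s and height (world z) of heater below 0.004 m and angle between heater's own z axis and vertical below 0.03 rad and distance of heater from where it was at the start of the episode below 0.03 m and z of sample_block in the frame of heater below 0.042 m); the arm keeps its last pose, push and grip.
It fails at once if the heater is lifted 10 mm off the table or tipped 0.12 rad (height (world z) of heater above 0.01 m or angle between heater's own z axis and vertical above 0.12 rad).
It fails at once if the heater is dragged 40 mm (distance of heater from where it was at the start of the episode above 0.04 m).
It fails at once if the other block is pulled up 8 mm in its well (z of sample_block in the frame of heater above 0.046 m).
It fails at once if the tube rack, beaker or specimen box is shifted 30 mm (distance of any of tube_rack, beaker, specimen_box from where it was at the start of the episode above 0.03 m).
It also fails if it takes over 48 s, if anything falls off the work surface, if the arm or the gripper's body presses on something with over 40 N, if the wrist force passes 120 N, or if a joint passes its speed limit or range.

### The arm

A 6-joint arm with a two-finger parallel gripper is mounted at the origin on the work surface. World frame = base frame: x ahead of the robot, y to its left, z up, the work surface at z = 0. Lengths are in m, angles in rad, forces in N, time in s.
With the tool pointing down it reaches from about 0.3 to 0.875 m from the base axis. Payload 4.2 kg.
Tool frame: the origin (TCP) lies at the very end of the fingers, on their centre line; the grasp point (between the pads) lies 19 mm behind it; z points along the fingers, y is the direction in which the jaws open and shut (so a half turn about z gives the same grasp; the last joint's range is limited). The gripper opens to 85 mm and grips with 20 to 120 N. Pads are 22 mm wide; open, the fingers measure 114 mm over their backs; the gripper's body (76 mm by 85 mm) begins 54 mm behind the grasp point. The pads swing forward as they close: fully open they stand 13 mm farther back than shut.
Start: joints at [-1.348, 0.32, 1.565, -0, 1.257, -0.02], TCP at [0.138, -0.558, 0.231] pointing down, gripper open.
Joint ranges: [-3.11, 3.11], [-0.84, 2.01], [0.21, 2.61], [-1.34, 4.49], [0.05, 2.63], [-2.56, 2.56]. Speed limits (rad/s): [2.57, 2.57, 3.14, 3.14, 3.14, 3.14].

### API

Orientations are given as a unit quaternion [x, y, z, w].
In Python, from station import manip gives the robot as it stands.
- The arm moves only by the tool jog_arm, never from a script. Its argument "deltas" is a list of rows, each an object of numbers: "jaw": the closure in counts, from 0 (fully open) to 255 (shut); "dx", "dy", "dz": the shift along the tool's x, y, z in m; "wx", "wy", "wz": the turn, a rotation vector about the tool's x, y, z in rad. In form: [{"jaw": .., "dx": .., "dy": .., "dz": .., "wx": .., "wy": .., "wz": ..}, ...]. A call has 1 to 10 rows; each row shifts and turns the commanded pose from where the row before left it, along the tool's axes as they then stand; what a row does not reach is not made up. A row lasts 1/10 s, in which the tool goes at most 50 mm and 8.59 degrees, less where a joint would pass 70% of its speed; a pose out of reach is approached as far as the arm can. A call with a gripper value outside its range is refused whole. The fingers move at their own pace and stop on an object; "squeeze" is the grip in N (left out, the last holds). Time passes only in rows, so rows that do not move let the fingers close. It gives the time, the measured TCP pose, the force and the opening at its end, in the units of the state.
- manip.get_state(): the state, without advancing time (a new reading comes with each control period).
- manip.snapshot(name): name is "scene" or "top" or "wrist"; returns the picture (384x512x3 uint8, red, green, blue); there is no depth.
- manip.camera_model(name): a dict with "vertical_fov" (degrees; the focal length in pixels is half the picture's height over the tangent of half this angle, whatever the lens; pixels are square), "cx", "cy" (the principal point, pixels), "R" (3x3) and "t" (3): a world point X has camera coordinates R X + t. Camera axes: x right, y down, z forward; pixel columns grow to the right and rows downward; lengths in m; the calibration is good to about 2 mm. A picture is of the moment at which its call begins: read the wrist's pose just before it. camera_model takes no time and is no camera call; for the wrist camera it gives the pose at the moment of the call.
- manip.finish_job(): hands the job in, once; it reports no verdict.
The state is a dict: "t": time; "qpos": joint angles; "dq": joint speeds; "joint_efforts": joint torques, N m; "tcp_pos": TCP position; "ee_rot": TCP orientation; "ft_force": force on the tool from outside, world axes, zero at the start; "ft_torque": the same for the moment, N m; "grip_width": finger opening in m.
Only numpy, scipy, OpenCV 4.12 (cv2) and the standard library are available. Lean on these libraries where they do the work, as an engineer would, in place of code of your own. Each camera call takes 0.05 s, during which the arm holds its last target.

## Working session

There is one attempt and no reset: what is moved stays moved. The work goes in short steps, Python scripts to look and compute and a tool call to move; the robot and the scene stay as the last step left them, time stands still between calls to the robot, and variables do not carry over. Pictures are saved under pics/ and viewed, and the job is handed in when it is done.

Besides the shell and the picture viewer there is one more tool, called after ">>>" in YAML: its name, and indented under it one key for each argument. jog_arm: Moves the arm, as the interface text tells. Its arguments: {"type":"object","properties":{"deltas":{"type":"array"},"squeeze":{"type":"number"}},"required":["deltas"]}

```bash
mkdir -p pics; ls; python3 - <<'E'
from station import manip
import cv2,json
s=manip.get_state();print(s)
for n in ["scene","top","wrist"]:
    m=manip.camera_model(n);print(n,m)
    im=manip.snapshot(n);cv2.imwrite(f"pics/{n}0.png",im[:,:,::-1])
E
```

```text
pics
{'t': 0.0, 'qpos': array([-1.34800713e+00,  3.20328450e-01,  1.56570642e+00, -2.13311283e-06,
        1.25739869e+00, -2.00210983e-02]), 'dq': array([-0.00031638,  0.00145112,  0.0001979 , -0.00086315, -0.00048747,
       -0.00023171]), 'joint_efforts': array([ 6.09674862e-04, -4.15511692e+01, -2.34161997e+01,  3.44601322e-04,
        8.29078403e-03,  2.66436750e-06]), 'tcp_pos': array([ 0.13812863, -0.55766017,  0.23045064]), 'ee_rot': array([ 9.92638982e-01,  1.21107405e-01, -9.41684696e-05, -9.15622964e-04]), 'ft_force': array([-0.19971345, -0.08334914, -0.81919612]), 'ft_torque': array([ 0.01945862, -0.02937622, -0.00467945]), 'grip_width': 0.08545114267935784}
scene {'vertical_fov': 47.80480663862212, 'cx': 262.79321458149707, 'cy': 195.11241163625422, 'R': array([[ 0.2938862 ,  0.95582884,  0.00470375],
       [ 0.65087444, -0.19651395, -0.7333108 ],
       [-0.69999526,  0.21857147, -0.6798773 ]]), 't': array([-0.2402771 , -0.31996128,  1.47536406])}
top {'vertical_fov': 57.101606189188104, 'cx': 261.164513919065, 'cy': 187.67090411688991, 'R': array([[ 2.47751321e-02, -9.99688345e-01,  3.06678055e-03],
       [-9.88260795e-01, -2.49543079e-02, -1.50724531e-01],
       [ 1.50754086e-01,  7.03441182e-04, -9.88571045e-01]]), 't': array([0.06091113, 0.55192673, 0.74748208])}
wrist {'vertical_fov': 58.98968086656652, 'cx': 258.8465205821017, 'cy': 190.17709400788235, 'R': array([[ 0.2406018 , -0.9706227 , -0.00153313],
       [-0.92736844, -0.23034547,  0.29483679],
       [-0.28652843, -0.06951648, -0.9555464 ]]), 't': array([-0.57363686, -0.03938024,  0.37946008])}
```

View pics/scene0.png

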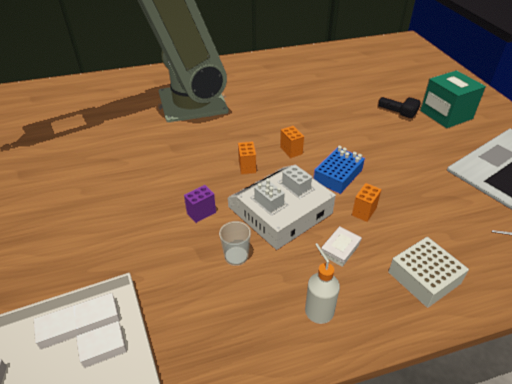

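View pics/top0.png

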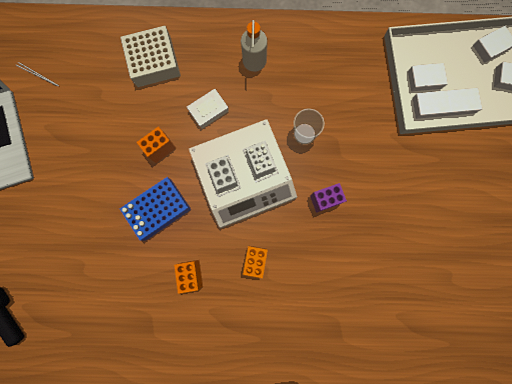

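View pics/wrist0.png

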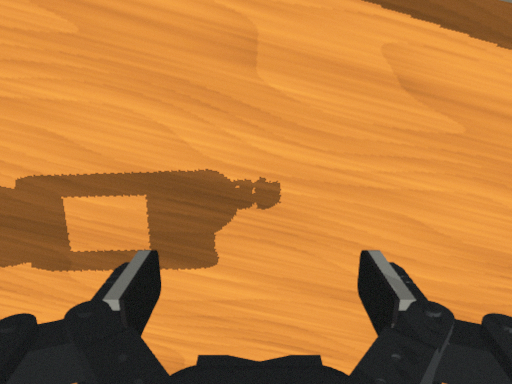

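Candidates by top-view pixel: bare aluminium with six wide bores in the heater (222,174), the sample block with caps (261,160), orange blocks (154,144), (187,277) and (255,262), and a purple block (328,197). By the description I choose (222,174), and I'll check it in a crop.

```bash
python3 - <<'E'
import cv2
im=cv2.imread("pics/top0.png")[110:240,170:320];cv2.imwrite("pics/topcrop.png",cv2.resize(im,None,fx=5,fy=4.6,interpolation=cv2.INTER_CUBIC) if 0 else cv2.resize(im,None,fx=4.5,fy=4.5,interpolation=cv2.INTER_CUBIC))
im=cv2.imread("pics/scene0.png")[155:250,220:345];cv2.imwrite("pics/scenecrop.png",cv2.resize(im,None,fx=6,fy=6,interpolation=cv2.INTER_CUBIC))
E
```

```text
(no output)
```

View pics/topcrop.png

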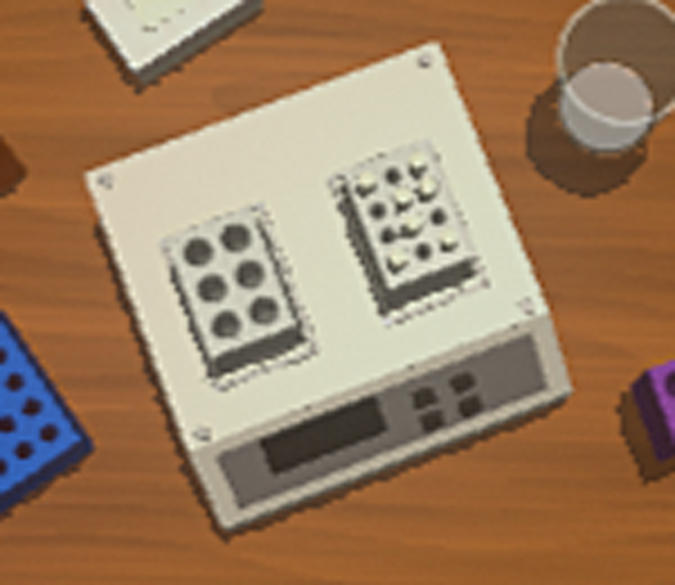

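View pics/scenecrop.png

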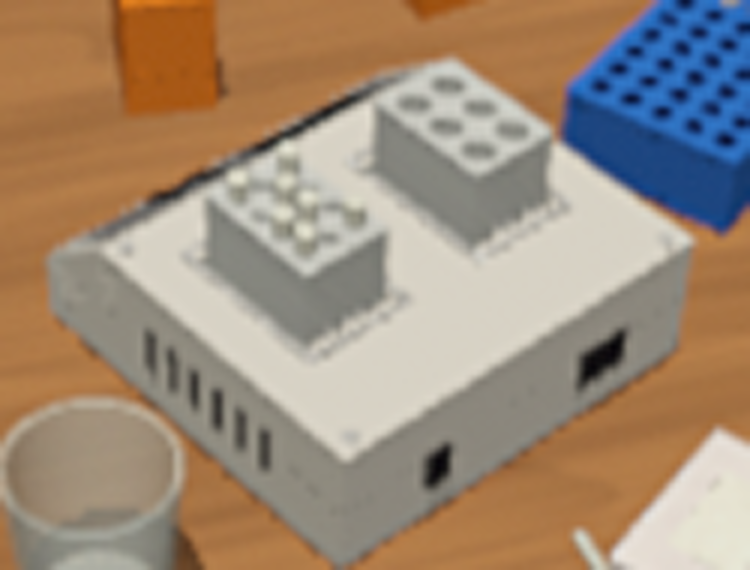

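The crop confirms it: six open wide bores at crop pixels (198..264, 238..325), standing in the heater's rack-side well. The neighbour has narrow bores and caps. Now I'll measure.

```bash
cat > h.py <<'E'
import numpy as np
from station import manip
def ray(cam,px,z,m=None):
    m=m or manip.camera_model(cam);f=192/np.tan(np.radians(m["vertical_fov"]/2))
    R=np.array(m["R"]);C=-R.T@np.array(m["t"])
    px=np.atleast_2d(px).astype(float)
    d=np.c_[(px[:,0]-m["cx"])/f,(px[:,1]-m["cy"])/f,np.ones(len(px))]@R
    return C+d*((z-C[2])/d[:,2])[:,None]
E
python3 - <<'E'
from h import *
np.set_printoptions(precision=4,suppress=True)
def top(c): return (np.array(c,float)+.5)/4.5+[170,110]-.5
def sc(c): return (np.array(c,float)+.5)/6+[220,155]-.5
b=ray("top",top([(198,252),(236,238),(211,288),(249,274),(226,325),(264,310)]),.102)
print("top bores",b[:,:2],b.mean(0))
x=(b[[0,1]]-b[[4,5]]).sum(0);print("yaw x",np.degrees(np.arctan2(x[1],x[0])),np.linalg.norm(x)/2)
s=ray("top",top([(105,181),(427,62),(202,434),(527,306)]),.066);print("screws",s[:,:2],s.mean(0))
for a,c in((0,2),(1,3)):
    d=s[a]-s[c];print(np.degrees(np.arctan2(d[1],d[0])))
for a,c in((0,1),(2,3)):
    d=s[a]-s[c];print(np.degrees(np.arctan2(d[1],d[0]))-90)
b=ray("scene",sc([(449,85),(413,104),(482,107),(446,126),(513,129),(478,151)]),.102);print("scene bores",b[:,:2],b.mean(0))
x=b[[4,5]].sum(0)-b[[0,1]].sum(0);print(np.degrees(np.arctan2(x[1],x[0])))
E
```

```text
top bores [[0.585  0.1748]
 [0.5921 0.1575]
 [0.5682 0.1681]
 [0.5752 0.1508]
 [0.5511 0.1604]
 [0.5585 0.1432]] [0.5717 0.1591 0.102 ]
yaw x 23.041884178867562 0.0366501405282025
screws [[0.627  0.2269]
 [0.6916 0.0708]
 [0.504  0.1739]
 [0.5701 0.0196]] [0.5982 0.1228 0.066 ]
23.31237423719666
22.857248923584322
22.49370170684682
23.164850179821343
scene bores [[0.5565 0.1601]
 [0.5636 0.1421]
 [0.5734 0.1679]
 [0.5803 0.1501]
 [0.5897 0.1749]
 [0.5982 0.1569]] [0.577  0.1587 0.102 ]
23.63193329873521
```

>>> jog_arm:
  deltas:
    - {"jaw": 0, "dx": 0.03, "dy": -0.03}
    - {"jaw": 0, "dx": 0.03, "dy": -0.03}
    - {"jaw": 0, "dx": 0.03, "dy": -0.03}
    - {"jaw": 0, "dx": 0.03, "dy": -0.03}
    - {"jaw": 0, "dx": 0.03, "dy": -0.03}
    - {"jaw": 0, "dx": 0.03, "dy": -0.03}
    - {"jaw": 0, "dx": 0.03, "dy": -0.03}
    - {"jaw": 0, "dx": 0.03, "dy": -0.03}
    - {"jaw": 0, "dx": 0.03, "dy": -0.03}
    - {"jaw": 0, "dx": 0.03, "dy": -0.03}

```text
invalid input at $.deltas[0]: expected keys jaw, dx, dy, dz, wx, wy, wz
```

>>> jog_arm:
  deltas:
    - {"jaw": 0, "wz": -0.144}
    - {"jaw": 0, "wz": -0.144}
    - {"jaw": 0, "wz": -0.144}
    - {"jaw": 0, "wz": -0.144}
    - {"jaw": 0, "wz": -0.144}
    - {"jaw": 0, "wz": -0.144}
    - {"jaw": 0, "wz": -0.144}
    - {"jaw": 0, "wz": -0.144}
    - {"jaw": 0, "wz": -0.144}
    - {"jaw": 0, "wz": -0.144}

```text
invalid input at $.deltas[0]: expected keys jaw, dx, dy, dz, wx, wy, wz
```

>>> jog_arm:
  deltas:
    - {"jaw": 0, "dx": 0.03, "dy": -0.03, "dz": 0, "wx": 0, "wy": 0, "wz": 0}
    - {"jaw": 0, "dx": 0.03, "dy": -0.03, "dz": 0, "wx": 0, "wy": 0, "wz": 0}
    - {"jaw": 0, "dx": 0.03, "dy": -0.03, "dz": 0, "wx": 0, "wy": 0, "wz": 0}
    - {"jaw": 0, "dx": 0.03, "dy": -0.03, "dz": 0, "wx": 0, "wy": 0, "wz": 0}
    - {"jaw": 0, "dx": 0.03, "dy": -0.03, "dz": 0, "wx": 0, "wy": 0, "wz": 0}
    - {"jaw": 0, "dx": 0.03, "dy": -0.03, "dz": 0, "wx": 0, "wy": 0, "wz": 0}
    - {"jaw": 0, "dx": 0.03, "dy": -0.03, "dz": 0, "wx": 0, "wy": 0, "wz": 0}
    - {"jaw": 0, "dx": 0.03, "dy": -0.03, "dz": 0, "wx": 0, "wy": 0, "wz": 0}
    - {"jaw": 0, "dx": 0.03, "dy": -0.03, "dz": 0, "wx": 0, "wy": 0, "wz": 0}
    - {"jaw": 0, "dx": 0.03, "dy": -0.03, "dz": 0, "wx": 0, "wy": 0, "wz": 0}

```text
t: 1.15
tcp_pos: [0.3577, -0.1932, 0.2313]
ee_rot: [0.993, 0.121, 0.0, 0.0]
ft_force: [0.8, -0.1, 0.5]
grip_width: 0.0856
```

>>> jog_arm:
  deltas:
    - {"jaw": 0, "dx": 0, "dy": 0, "dz": 0, "wx": 0, "wy": 0, "wz": -0.144}
    - {"jaw": 0, "dx": 0, "dy": 0, "dz": 0, "wx": 0, "wy": 0, "wz": -0.144}
    - {"jaw": 0, "dx": 0, "dy": 0, "dz": 0, "wx": 0, "wy": 0, "wz": -0.144}
    - {"jaw": 0, "dx": 0, "dy": 0, "dz": 0, "wx": 0, "wy": 0, "wz": -0.144}
    - {"jaw": 0, "dx": 0, "dy": 0, "dz": 0, "wx": 0, "wy": 0, "wz": -0.144}
    - {"jaw": 0, "dx": 0, "dy": 0, "dz": 0, "wx": 0, "wy": 0, "wz": -0.144}
    - {"jaw": 0, "dx": 0, "dy": 0, "dz": 0, "wx": 0, "wy": 0, "wz": -0.144}
    - {"jaw": 0, "dx": 0, "dy": 0, "dz": 0, "wx": 0, "wy": 0, "wz": -0.144}
    - {"jaw": 0, "dx": 0, "dy": 0, "dz": 0, "wx": 0, "wy": 0, "wz": -0.144}
    - {"jaw": 0, "dx": 0, "dy": 0, "dz": 0, "wx": 0, "wy": 0, "wz": -0.144}

```text
t: 2.15
tcp_pos: [0.3571, -0.1947, 0.2311]
ee_rot: [0.664, 0.748, -0.0, -0.0]
ft_force: [0.2, -0.6, 0.5]
grip_width: 0.0856
```

>>> jog_arm:
  deltas:
    - {"jaw": 0, "dx": 0, "dy": 0, "dz": 0, "wx": 0, "wy": 0, "wz": -0.143}
    - {"jaw": 0, "dx": 0, "dy": 0, "dz": 0, "wx": 0, "wy": 0, "wz": -0.142}
    - {"jaw": 0, "dx": 0.03, "dy": 0.038, "dz": 0, "wx": 0, "wy": 0, "wz": 0}
    - {"jaw": 0, "dx": 0.03, "dy": 0.038, "dz": 0, "wx": 0, "wy": 0, "wz": 0}
    - {"jaw": 0, "dx": 0.03, "dy": 0.038, "dz": 0, "wx": 0, "wy": 0, "wz": 0}
    - {"jaw": 0, "dx": 0.03, "dy": 0.038, "dz": 0, "wx": 0, "wy": 0, "wz": 0}
    - {"jaw": 0, "dx": 0.03, "dy": 0.038, "dz": 0, "wx": 0, "wy": 0, "wz": 0}
    - {"jaw": 0, "dx": 0.03, "dy": 0.038, "dz": 0, "wx": 0, "wy": 0, "wz": 0}
    - {"jaw": 0, "dx": 0.03, "dy": 0.038, "dz": 0, "wx": 0, "wy": 0, "wz": 0}
    - {"jaw": 0, "dx": 0.03, "dy": 0.038, "dz": 0, "wx": 0, "wy": 0, "wz": 0}

```text
t: 3.15
tcp_pos: [0.5454, 0.146, 0.231]
ee_rot: [0.554, 0.833, -0.0, 0.0]
ft_force: [0.5, -1.0, -0.2]
grip_width: 0.0854
```

```bash
python3 - <<'E'
from h import *
import cv2,pickle
m=manip.camera_model("wrist");s=manip.get_state()
im=manip.snapshot("wrist");cv2.imwrite("pics/wrist1.png",im[:,:,::-1]);pickle.dump((m,s),open("w1.pkl","wb"))
print(s["tcp_pos"],s["ee_rot"],s["ft_force"])
E
```

```text
[0.54535938 0.14600345 0.2310279 ] [ 5.53572832e-01  8.32800725e-01 -2.67428981e-04  1.92880129e-05] [ 0.49347727 -1.01887772 -0.2186629 ]
```

View pics/wrist1.png

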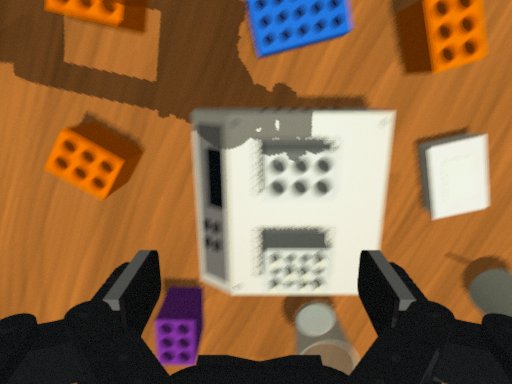

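The wrist view shows the block's six bores at about (277–324, 165–187), and the heater looks square to the tool. Next I'll refine the centres.

```bash
python3 - <<'E'
from h import *
import cv2,pickle
np.set_printoptions(precision=4,suppress=True)
m,s=pickle.load(open("w1.pkl","rb"))
g=cv2.imread("pics/wrist1.png",0)
roi=g[156:198,264:338];_,b=cv2.threshold(roi,0,255,cv2.THRESH_OTSU|cv2.THRESH_BINARY_INV)
n,l,st,c=cv2.connectedComponentsWithStats(b)
P=[];
for i in range(1,n):
    if 60<st[i,4]<300: print(st[i],c[i]+[264,156]);P.append(c[i]+[264,156])
P=np.array(P)
w=ray("wrist",P,.102,m);print(w,w.mean(0))
k=P[:,0]>312;kk=P[:,0]<288
x=w[k].mean(0)-w[kk].mean(0);print(np.degrees(np.arctan2(x[1],x[0])),np.linalg.norm(x))
# cam centre and tilt
print(-m["R"].T@m["t"])
from scipy.spatial.transform import Rotation as R
r=R.from_quat(s["ee_rot"]).as_matrix();print(r, np.degrees(np.arctan2(r[1,1],r[0,1])))
c=np.array([.572,.159,.102]); 
for t in (w.mean(0),c): print("tool delta",r.T@(t-s["tcp_pos"]))
cv2.imwrite("pics/c.png",cv2.resize(g[100:200,180:400],None,fx=3.6,fy=3.6))
E
```

```text
[ 24   0  20  17 201] [299.0547 163.6269]
[  7   3  15  14 160] [277.7625 165.5875]
[ 52   3  15  14 162] [323.0988 165.284 ]
[  7  25  15  13 154] [277.5649 186.9545]
[ 29  24  15  15 158] [299.6962 186.9367]
[ 51  24  15  15 161] [321.8696 186.8075]
[[0.5692 0.1721 0.102 ]
 [0.5538 0.1638 0.102 ]
 [0.5879 0.1785 0.102 ]
 [0.561  0.1471 0.102 ]
 [0.578  0.1542 0.102 ]
 [0.595  0.1615 0.102 ]] [0.5741 0.1629 0.102 ]
23.091122237493902 0.037070776190078265
[0.5153 0.2158 0.3738]
[[-0.3871  0.922  -0.0003]
 [ 0.922   0.3871 -0.0005]
 [-0.0003 -0.0004 -1.    ]] 22.775050945465647
tool delta [0.0045 0.0331 0.129 ]
tool delta [0.0017 0.0296 0.129 ]
```

View pics/c.png

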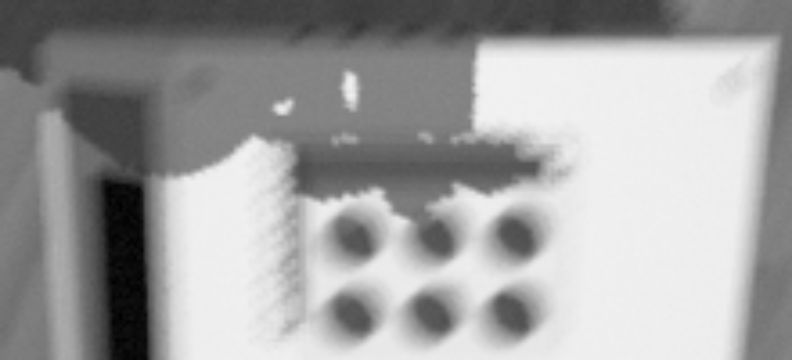

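>>> jog_arm:
  deltas:
    - {"jaw": 0, "dx": 0.002, "dy": 0.0318, "dz": 0, "wx": 0, "wy": 0, "wz": -0.006}
    - {"jaw": 0, "dx": 0, "dy": 0, "dz": 0.03, "wx": 0, "wy": 0, "wz": 0}
    - {"jaw": 0, "dx": 0, "dy": 0, "dz": 0.03, "wx": 0, "wy": 0, "wz": 0}
    - {"jaw": 0, "dx": 0, "dy": 0, "dz": 0.03, "wx": 0, "wy": 0, "wz": 0}
    - {"jaw": 0, "dx": 0, "dy": 0, "dz": 0, "wx": 0, "wy": 0, "wz": 0}

```text
t: 3.7
tcp_pos: [0.5703, 0.1572, 0.1369]
ee_rot: [0.551, 0.834, -0.004, -0.003]
ft_force: [-1.1, 0.2, -0.1]
grip_width: 0.0856
```

```bash
python3 - <<'E'
from h import *
import cv2,pickle
m=manip.camera_model("wrist");s=manip.get_state()
im=manip.snapshot("wrist");cv2.imwrite("pics/wrist2.png",im[:,:,::-1]);pickle.dump((m,s),open("w2.pkl","wb"))
print(s["tcp_pos"],s["ee_rot"],s["ft_force"])
cv2.imwrite("pics/top2.png",manip.snapshot("top")[:,:,::-1][90:250,160:340].repeat(4,0).repeat(4,1)[:600])
E
```

```text
[0.57028849 0.15722631 0.13688516] [ 0.55127267  0.83430999 -0.00376229 -0.00333596] [-1.12968898  0.23689817 -0.05224075]
```

View pics/wrist2.png

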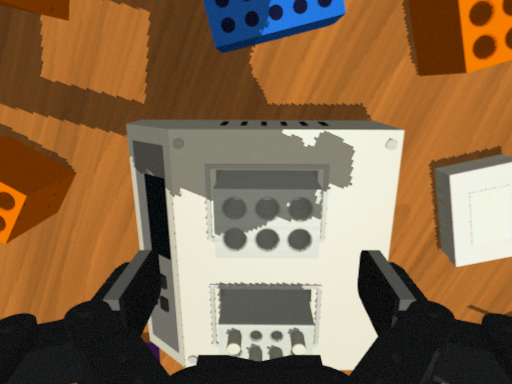

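```bash
python3 - <<'E'
import cv2
im=cv2.imread("pics/wrist2.png")[155:275,190:350];cv2.imwrite("pics/c2.png",cv2.resize(im,None,fx=5,fy=5,interpolation=cv2.INTER_CUBIC))
E
```

```text
(no output)
```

View pics/c2.png

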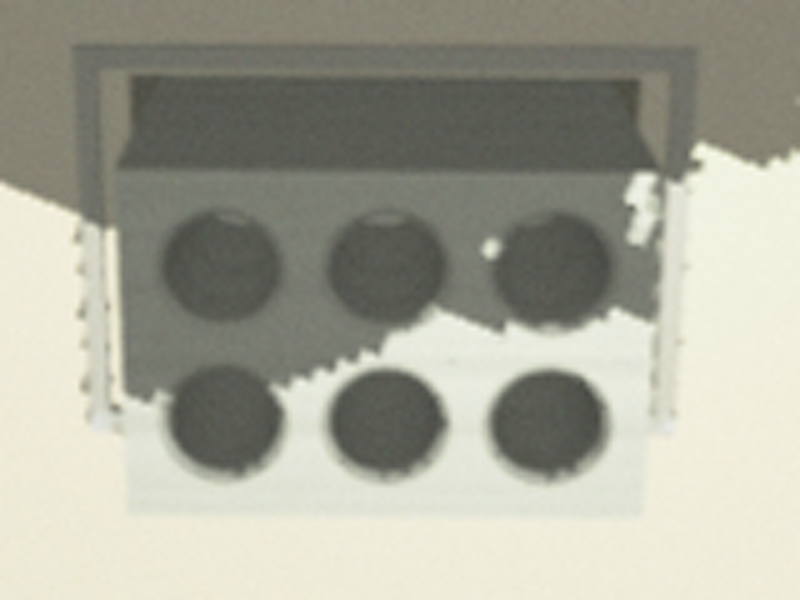

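```bash
python3 - <<'E'
from h import *
import pickle
from scipy.spatial.transform import Rotation as R
np.set_printoptions(precision=4,suppress=True)
m,s=pickle.load(open("w2.pkl","rb"))
f=lambda c:(np.array(c)+.5)/5+[190,155]-.5
w=ray("wrist",f([(221,264),(386,265),(551,268),(225,420),(387,423),(549,424)]),.102,m)
k=ray("wrist",f([(117,168),(660,170),(126,513),(644,515)]),.102,m)
print(w.mean(0),k.mean(0),np.linalg.norm(k[1]-k[0]),np.linalg.norm(k[2]-k[3]),np.linalg.norm(k[0]-k[2]))
for a,b in((w[0],w[2]),(w[3],w[5]),(k[0],k[1]),(k[2],k[3])):
    d=b-a;print(np.degrees(np.arctan2(d[1],d[0])))
s=manip.get_state();r=R.from_quat(s["ee_rot"]).as_matrix()
print(s["tcp_pos"],r,np.degrees(np.arctan2(r[1,1],r[0,1])),s["t"])
print(r.T@(w.mean(0)-s["tcp_pos"]))
E
```

```text
[0.5728 0.1599 0.102 ] [0.5729 0.1597 0.102 ] 0.059357777314782985 0.060387512604967795 0.042074440972366615
22.577458699082268
22.60365359583146
23.058494258451695
23.169764728034735
[0.5735 0.158  0.1414] [[-0.3921  0.9199 -0.0006]
 [ 0.9199  0.3921 -0.0003]
 [-0.     -0.0006 -1.    ]] 23.08316666027889 3.8
[0.002  0.0002 0.0394]
```

View pics/top2.png

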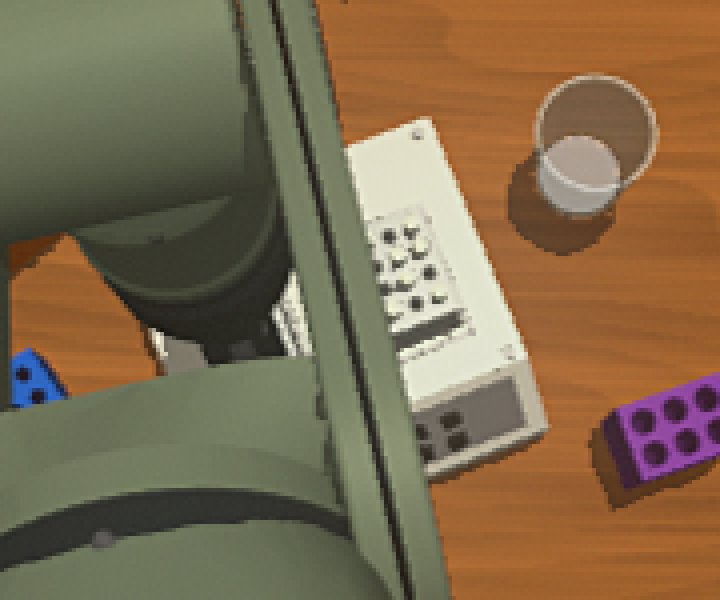

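>>> jog_arm:
  deltas:
    - {"jaw": 0, "dx": 0.002, "dy": 0, "dz": 0.02, "wx": 0, "wy": 0, "wz": 0}
    - {"jaw": 0, "dx": 0, "dy": 0, "dz": 0.02, "wx": 0, "wy": 0, "wz": 0}
    - {"jaw": 0, "dx": 0, "dy": 0, "dz": 0.02, "wx": 0, "wy": 0, "wz": 0}
    - {"jaw": 0, "dx": 0, "dy": 0, "dz": 0.0145, "wx": 0, "wy": 0, "wz": 0}
    - {"jaw": 0, "dx": 0, "dy": 0, "dz": 0, "wx": 0, "wy": 0, "wz": 0}
    - {"jaw": 0, "dx": 0, "dy": 0, "dz": 0, "wx": 0, "wy": 0, "wz": 0}

```text
t: 4.4
tcp_pos: [0.5739, 0.1603, 0.0686]
ee_rot: [0.551, 0.834, 0.001, 0.001]
ft_force: [-0.3, 0.2, 0.5]
grip_width: 0.0854
```

>>> jog_arm:
  deltas:
    - {"jaw": 60, "dx": 0, "dy": 0, "dz": 0, "wx": 0, "wy": 0, "wz": 0}
    - {"jaw": 90, "dx": 0, "dy": 0, "dz": 0, "wx": 0, "wy": 0, "wz": 0}
    - {"jaw": 130, "dx": 0, "dy": 0, "dz": 0, "wx": 0, "wy": 0, "wz": 0}
    - {"jaw": 130, "dx": 0, "dy": 0, "dz": 0, "wx": 0, "wy": 0, "wz": 0}
  squeeze: 20

```text
t: 4.8
tcp_pos: [0.5734, 0.1602, 0.0683]
ee_rot: [0.551, 0.834, 0.001, 0.001]
ft_force: [-0.3, 0.3, 5.8]
grip_width: 0.0597
```

>>> jog_arm:
  deltas:
    - {"jaw": 255, "dx": 0, "dy": 0, "dz": 0, "wx": 0, "wy": 0, "wz": 0}
    - {"jaw": 255, "dx": 0, "dy": 0, "dz": 0, "wx": 0, "wy": 0, "wz": 0}
    - {"jaw": 255, "dx": 0, "dy": 0, "dz": 0, "wx": 0, "wy": 0, "wz": 0}
  squeeze: 100

```text
t: 5.1
tcp_pos: [0.5736, 0.1603, 0.0688]
ee_rot: [0.551, 0.834, 0.001, 0.001]
ft_force: [-0.4, -0.4, 8.5]
grip_width: 0.0587
```

```bash
cat >st.py <<'E'
from h import *
import sys,cv2
np.set_printoptions(precision=4,suppress=True)
from scipy.spatial.transform import Rotation as R
s=manip.get_state();r=R.from_quat(s["ee_rot"]).as_matrix()
print(s["t"],s["tcp_pos"],"lean(+ = +x up)",np.arcsin(r[2,1]),"side",np.arcsin(r[2,0]))
print("F tool",r.T@s["ft_force"],"T tool",r.T@s["ft_torque"],s["grip_width"])
for n in sys.argv[2:]:
    im=manip.snapshot(n)[:,:,::-1]
    if n=="scene": im=cv2.resize(im[140:260,200:360],None,fx=5,fy=5,interpolation=cv2.INTER_CUBIC)
    cv2.imwrite(f"pics/{n}{sys.argv[1]}.png",im)
E
python3 st.py 3 scene wrist
```

```text
5.1 [0.5736 0.1603 0.0688] lean(+ = +x up) 0.002860239849923303 side -0.0005614551462764291
F tool [-0.2043 -0.4838 -8.4653] T tool [0.4446 0.0134 0.0709] 0.058663789932370605
```

View pics/scene3.png

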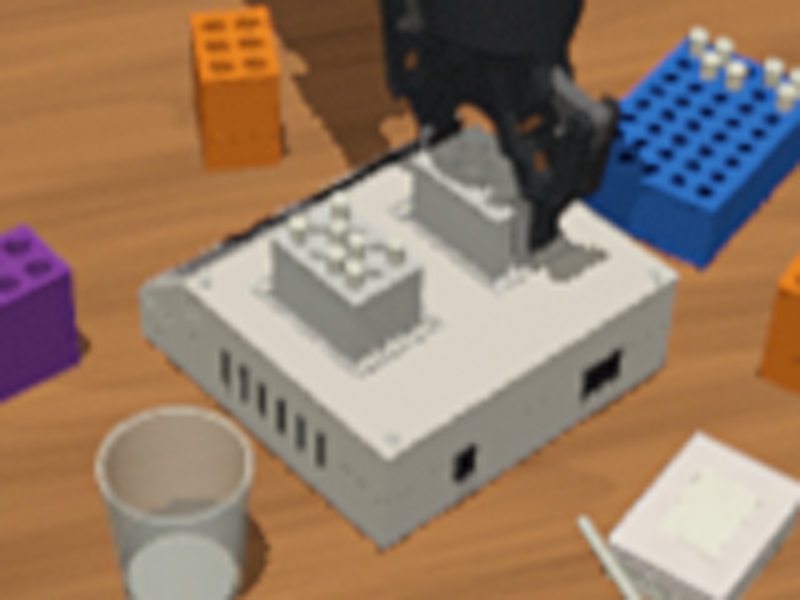

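View pics/wrist3.png

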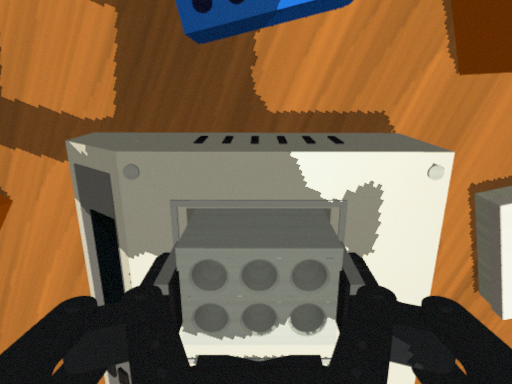

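>>> jog_arm:
  deltas:
    - {"jaw": 255, "dx": 0, "dy": 0, "dz": -0.0008, "wx": -0.02, "wy": 0, "wz": 0}
    - {"jaw": 255, "dx": 0, "dy": 0, "dz": -0.0008, "wx": -0.02, "wy": 0, "wz": 0}
    - {"jaw": 255, "dx": 0, "dy": -0.0003, "dz": -0.0008, "wx": -0.02, "wy": 0, "wz": 0}
    - {"jaw": 255, "dx": 0, "dy": 0, "dz": 0, "wx": 0, "wy": 0, "wz": 0}
    - {"jaw": 255, "dx": 0, "dy": 0, "dz": 0, "wx": 0, "wy": 0, "wz": 0}

```text
t: 5.7
tcp_pos: [0.5731, 0.16, 0.0705]
ee_rot: [0.551, 0.834, 0.026, 0.017]
ft_force: [-2.0, -1.0, 7.7]
grip_width: 0.0586
```

```bash
python3 st.py 4 wrist
```

```text
5.7 [0.5731 0.16   0.0705] lean(+ = +x up) 0.062251671169646534 side -0.0005086756326973354
F tool [-0.1451 -1.7806 -7.7873] T tool [ 0.2019  0.0077 -0.0209] 0.058594344128944494
```

View pics/wrist4.png

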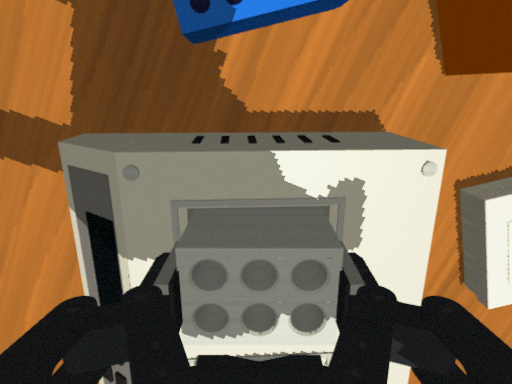

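```bash
python3 st.py 4 scene
```

```text
5.75 [0.5731 0.1601 0.0705] lean(+ = +x up) 0.062056240675250826 side -0.0004893201694163583
F tool [ 0.1619 -1.4405 -7.4488] T tool [0.1868 0.0186 0.0253] 0.05861255141703165
```

View pics/scene4.png

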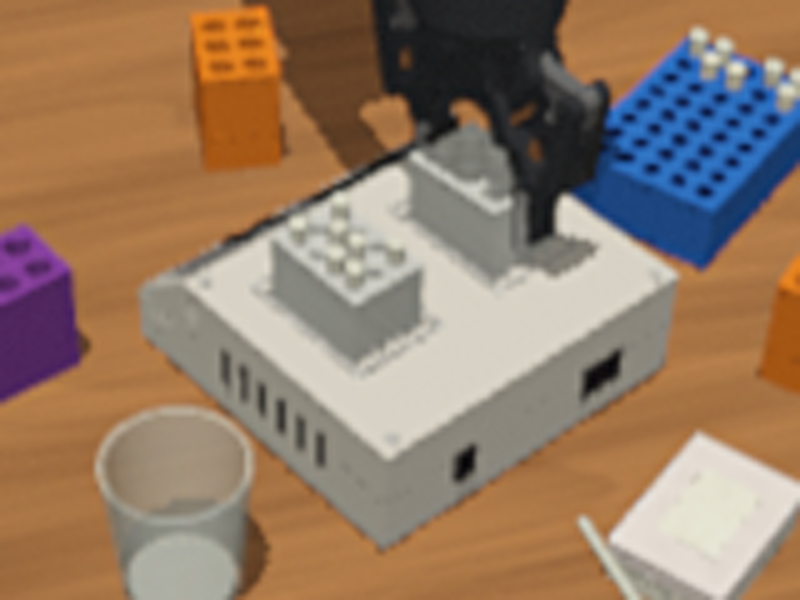

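>>> jog_arm:
  deltas:
    - {"jaw": 255, "dx": 0, "dy": 0.0002, "dz": -0.0007, "wx": 0.022, "wy": 0, "wz": 0}
    - {"jaw": 255, "dx": 0, "dy": 0.0002, "dz": -0.0007, "wx": 0.022, "wy": 0, "wz": 0}
    - {"jaw": 255, "dx": 0, "dy": 0.0002, "dz": -0.0007, "wx": 0.022, "wy": 0, "wz": 0}
    - {"jaw": 255, "dx": 0, "dy": 0.0002, "dz": -0.0007, "wx": 0.022, "wy": 0, "wz": 0}
    - {"jaw": 255, "dx": 0, "dy": 0.0002, "dz": -0.0007, "wx": 0.022, "wy": 0, "wz": 0}
    - {"jaw": 255, "dx": 0, "dy": 0.0002, "dz": -0.0007, "wx": 0.022, "wy": 0, "wz": 0}
    - {"jaw": 255, "dx": 0, "dy": 0, "dz": 0, "wx": 0, "wy": 0, "wz": 0}

```text
t: 6.5
tcp_pos: [0.574, 0.1605, 0.073]
ee_rot: [0.551, 0.834, -0.03, -0.02]
ft_force: [1.6, -0.6, -0.7]
grip_width: 0.0585
```

```bash
python3 st.py 5 scene wrist
```

```text
6.5 [0.574  0.1605 0.073 ] lean(+ = +x up) -0.07222644809668016 side -0.0003146242858748783
F tool [-1.1843  1.2975  0.5758] T tool [-0.0708 -0.107   0.0236] 0.0584662677900783
```

View pics/scene5.png

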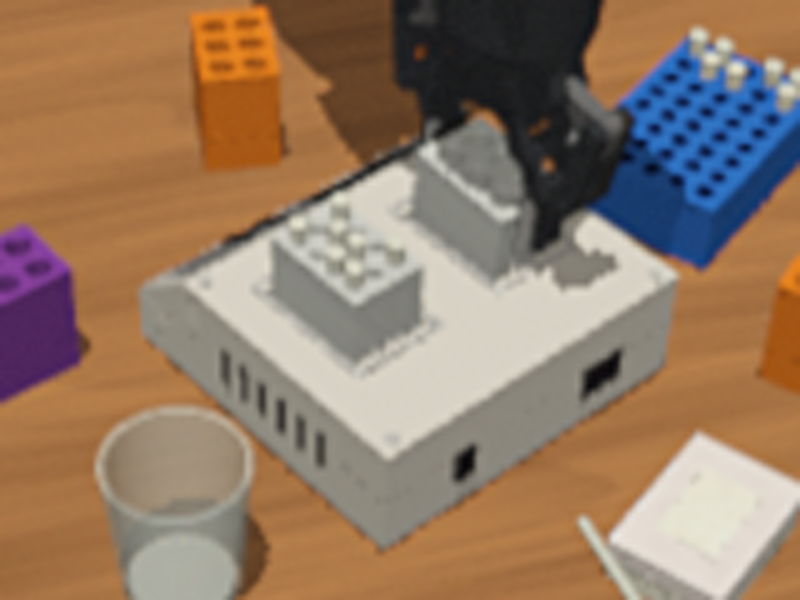

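View pics/wrist5.png

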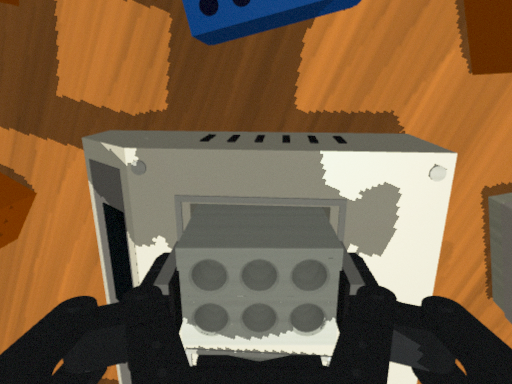

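>>> jog_arm:
  deltas:
    - {"jaw": 255, "dx": 0, "dy": -0.0003, "dz": -0.0008, "wx": -0.022, "wy": 0, "wz": 0}
    - {"jaw": 255, "dx": 0, "dy": -0.0003, "dz": -0.0008, "wx": -0.022, "wy": 0, "wz": 0}
    - {"jaw": 255, "dx": 0, "dy": -0.0003, "dz": -0.0008, "wx": -0.022, "wy": 0, "wz": 0}
    - {"jaw": 255, "dx": 0, "dy": -0.0003, "dz": -0.0008, "wx": -0.022, "wy": 0, "wz": 0}
    - {"jaw": 255, "dx": 0, "dy": -0.0003, "dz": -0.0008, "wx": -0.022, "wy": 0, "wz": 0}
    - {"jaw": 255, "dx": 0, "dy": -0.0003, "dz": -0.0008, "wx": -0.022, "wy": 0, "wz": 0}
    - {"jaw": 255, "dx": 0, "dy": 0, "dz": 0, "wx": 0, "wy": 0, "wz": 0}

```text
t: 7.3
tcp_pos: [0.5702, 0.159, 0.0776]
ee_rot: [0.551, 0.834, 0.024, 0.016]
ft_force: [1.7, -1.8, -14.0]
grip_width: 0.0581
```

```bash
python3 st.py 6 wrist
```

```text
7.3 [0.5702 0.159  0.0776] lean(+ = +x up) 0.057903516487986674 side 7.88776787626613e-06
F tool [-2.3083  0.0509 13.993 ] T tool [ 0.2349 -0.1673 -0.2725] 0.0581272541109262
```

>>> jog_arm:
  deltas:
    - {"jaw": 255, "dx": 0, "dy": 0.0005, "dz": -0.0004, "wx": 0.022, "wy": 0, "wz": 0}
    - {"jaw": 255, "dx": 0, "dy": 0.0005, "dz": -0.0005, "wx": 0.022, "wy": 0, "wz": 0}
    - {"jaw": 255, "dx": 0, "dy": 0.0005, "dz": -0.0005, "wx": 0.022, "wy": 0, "wz": 0}
    - {"jaw": 255, "dx": 0, "dy": 0.0005, "dz": -0.0005, "wx": 0.022, "wy": 0, "wz": 0}
    - {"jaw": 255, "dx": 0, "dy": 0.0005, "dz": -0.0005, "wx": 0.022, "wy": 0, "wz": 0}
    - {"jaw": 255, "dx": 0, "dy": 0.0005, "dz": -0.0005, "wx": 0.022, "wy": 0, "wz": 0}
    - {"jaw": 255, "dx": 0, "dy": 0, "dz": 0, "wx": 0, "wy": 0, "wz": 0}

```text
t: 8.05
tcp_pos: [0.5748, 0.1618, 0.0811]
ee_rot: [0.551, 0.833, -0.029, -0.02]
ft_force: [-2.5, 1.2, -11.5]
grip_width: 0.0587
```

```bash
python3 st.py 7 wrist scene
```

```text
8.05 [0.5748 0.1618 0.0811] lean(+ = +x up) -0.0715392475978713 side 0.0015295518976999496
F tool [ 2.0072 -0.9861 11.585 ] T tool [-0.4239  0.3008  0.0541] 0.058684507210771515
```

View pics/scene7.png

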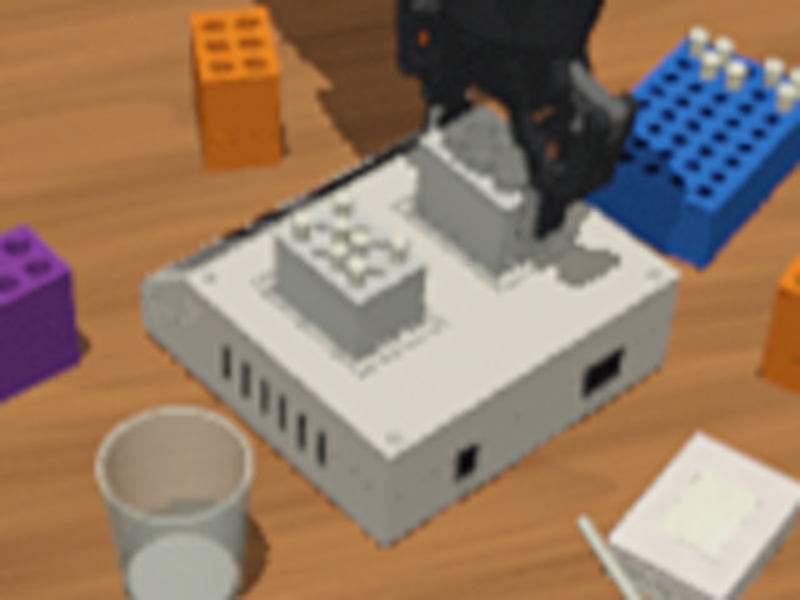

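View pics/wrist7.png

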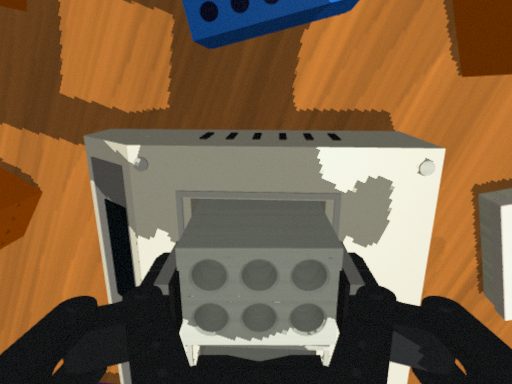

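>>> jog_arm:
  deltas:
    - {"jaw": 255, "dx": 0, "dy": -0.0005, "dz": -0.0004, "wx": -0.023, "wy": 0, "wz": 0}
    - {"jaw": 255, "dx": 0, "dy": -0.0005, "dz": -0.0005, "wx": -0.023, "wy": 0, "wz": 0}
    - {"jaw": 255, "dx": 0, "dy": -0.0005, "dz": -0.0005, "wx": -0.023, "wy": 0, "wz": 0}
    - {"jaw": 255, "dx": 0, "dy": -0.0005, "dz": -0.0005, "wx": -0.023, "wy": 0, "wz": 0}
    - {"jaw": 255, "dx": 0, "dy": -0.0005, "dz": -0.0005, "wx": -0.023, "wy": 0, "wz": 0}
    - {"jaw": 255, "dx": 0, "dy": -0.0005, "dz": -0.0005, "wx": -0.023, "wy": 0, "wz": 0}
    - {"jaw": 255, "dx": 0, "dy": 0, "dz": 0, "wx": 0, "wy": 0, "wz": 0}

```text
t: 8.85
tcp_pos: [0.5707, 0.1597, 0.0841]
ee_rot: [0.551, 0.834, 0.027, 0.018]
ft_force: [-0.3, 2.5, -10.9]
grip_width: 0.0583
```

```bash
python3 st.py 8 wrist scene
```

```text
8.85 [0.5707 0.1597 0.0841] lean(+ = +x up) 0.06514060509476217 side 0.0008700170026347383
F tool [ 2.4372  0.0296 10.8861] T tool [0.2643 0.5847 0.0372] 0.05828062232227606
```

View pics/scene8.png

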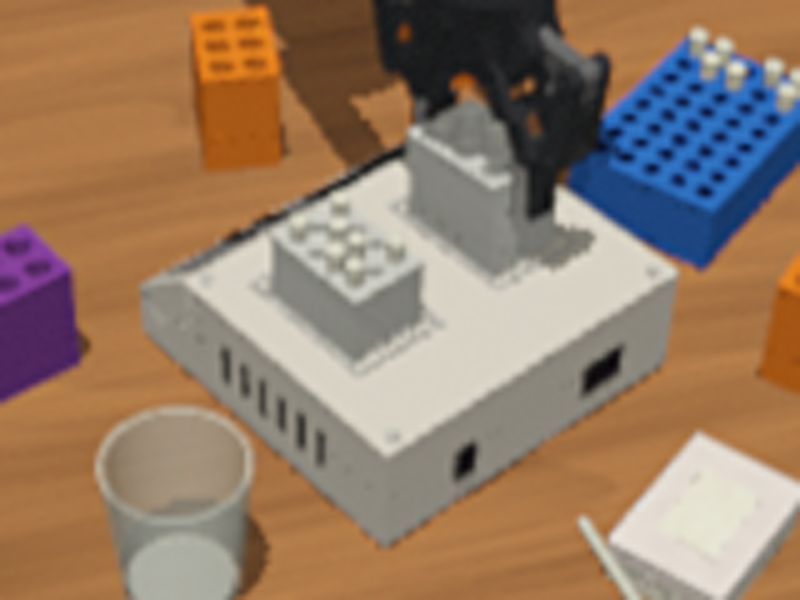

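View pics/wrist8.png

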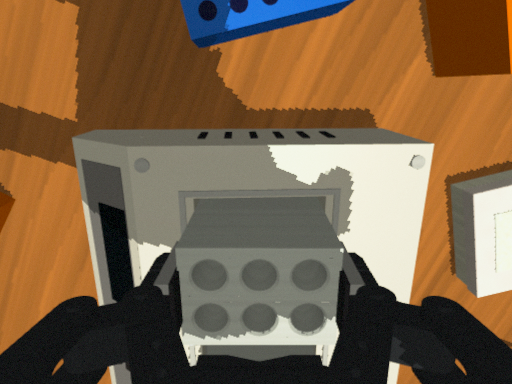

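>>> jog_arm:
  deltas:
    - {"jaw": 255, "dx": 0, "dy": 0.0005, "dz": 0, "wx": 0.024, "wy": 0, "wz": 0}
    - {"jaw": 255, "dx": 0, "dy": 0.0005, "dz": -0.0003, "wx": 0.024, "wy": 0, "wz": 0}
    - {"jaw": 255, "dx": 0, "dy": 0.0005, "dz": -0.0005, "wx": 0.024, "wy": 0, "wz": 0}
    - {"jaw": 255, "dx": 0, "dy": 0.0005, "dz": -0.0005, "wx": 0.024, "wy": 0, "wz": 0}
    - {"jaw": 255, "dx": 0, "dy": 0.0005, "dz": -0.0005, "wx": 0.024, "wy": 0, "wz": 0}
    - {"jaw": 255, "dx": 0, "dy": 0.0005, "dz": -0.0005, "wx": 0.024, "wy": 0, "wz": 0}
    - {"jaw": 255, "dx": 0, "dy": 0, "dz": 0, "wx": 0, "wy": 0, "wz": 0}

```text
t: 9.65
tcp_pos: [0.5749, 0.1616, 0.0876]
ee_rot: [0.551, 0.834, -0.033, -0.022]
ft_force: [-3.8, 2.7, -4.7]
grip_width: 0.0583
```

```bash
python3 st.py 9 scene wrist
```

```text
9.65 [0.5749 0.1616 0.0876] lean(+ = +x up) -0.07850315536531166 side 0.0008039415861683429
F tool [ 4.0095 -2.0275  4.8495] T tool [ 0.4585  0.768  -0.0621] 0.058269742927812465
```

View pics/scene9.png

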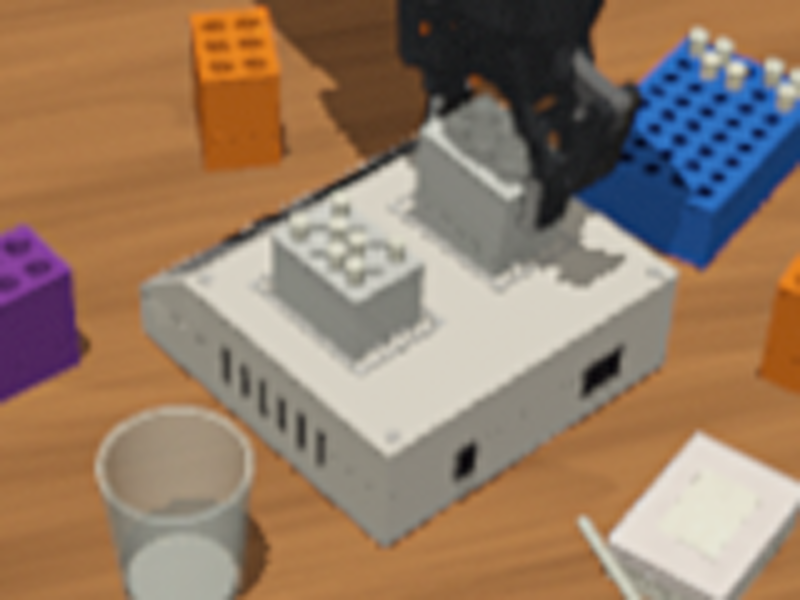

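>>> jog_arm:
  deltas:
    - {"jaw": 255, "dx": 0.0004, "dy": -0.0006, "dz": -0.0005, "wx": -0.024, "wy": 0, "wz": 0}
    - {"jaw": 255, "dx": 0.0004, "dy": -0.0006, "dz": -0.0006, "wx": -0.024, "wy": 0, "wz": 0}
    - {"jaw": 255, "dx": 0.0002, "dy": -0.0006, "dz": -0.0006, "wx": -0.024, "wy": 0, "wz": 0}
    - {"jaw": 255, "dx": 0, "dy": -0.0006, "dz": -0.0006, "wx": -0.024, "wy": 0, "wz": 0}
    - {"jaw": 255, "dx": 0, "dy": -0.0006, "dz": -0.0006, "wx": -0.024, "wy": 0, "wz": 0}
    - {"jaw": 255, "dx": 0, "dy": -0.0005, "dz": -0.0006, "wx": -0.022, "wy": 0, "wz": 0}
    - {"jaw": 255, "dx": 0, "dy": 0, "dz": 0, "wx": 0, "wy": 0, "wz": 0}

```text
t: 10.45
tcp_pos: [0.5712, 0.1601, 0.0913]
ee_rot: [0.551, 0.834, 0.027, 0.019]
ft_force: [-4.4, -0.1, 1.5]
grip_width: 0.0583
```

```bash
python3 st.py 10 scene wrist
```

```text
10.45 [0.5712 0.1601 0.0913] lean(+ = +x up) 0.0660789543263095 side -0.0008244973627194354
F tool [ 1.6537 -3.9613 -1.7591] T tool [0.5285 0.3486 0.0524] 0.05832385412047184
```

View pics/scene10.png

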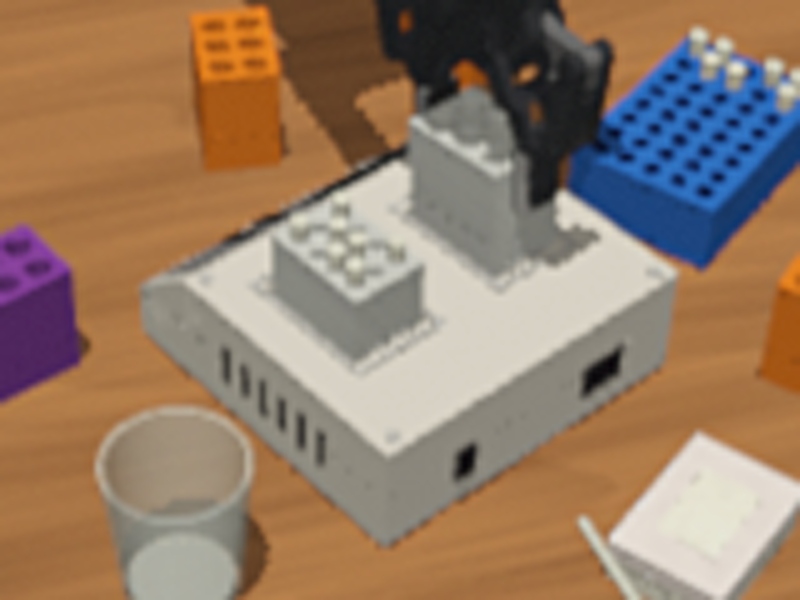

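View pics/wrist10.png

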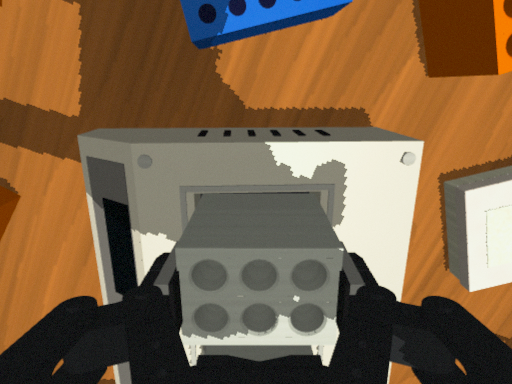

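>>> jog_arm:
  deltas:
    - {"jaw": 255, "dx": 0.0002, "dy": 0.0003, "dz": -0.0007, "wx": 0.024, "wy": 0, "wz": 0}
    - {"jaw": 255, "dx": 0.0002, "dy": 0.0005, "dz": -0.0007, "wx": 0.024, "wy": 0, "wz": 0}
    - {"jaw": 255, "dx": 0, "dy": 0.0006, "dz": -0.0007, "wx": 0.024, "wy": 0, "wz": 0}
    - {"jaw": 255, "dx": 0, "dy": 0.0006, "dz": -0.0007, "wx": 0.024, "wy": 0, "wz": 0}
    - {"jaw": 255, "dx": 0, "dy": 0.0006, "dz": -0.0007, "wx": 0.02, "wy": 0, "wz": 0}
    - {"jaw": 255, "dx": 0, "dy": 0, "dz": 0, "wx": 0, "wy": 0, "wz": 0}

```text
t: 11.15
tcp_pos: [0.5741, 0.1614, 0.0948]
ee_rot: [0.551, 0.834, -0.022, -0.014]
ft_force: [-5.2, -2.9, 7.2]
grip_width: 0.0585
```

```bash
python3 st.py 11
```

```text
11.15 [0.5741 0.1614 0.0948] lean(+ = +x up) -0.05195458017689922 side -0.0014035939115092093
F tool [-0.6282 -6.2766 -6.9263] T tool [ 0.9145  0.0173 -0.0009] 0.05854324677736305
```

>>> jog_arm:
  deltas:
    - {"jaw": 255, "dx": 0, "dy": -0.0008, "dz": -0.0007, "wx": -0.02, "wy": 0, "wz": 0}
    - {"jaw": 255, "dx": 0, "dy": -0.0008, "dz": -0.0007, "wx": -0.02, "wy": 0, "wz": 0}
    - {"jaw": 255, "dx": 0, "dy": -0.0008, "dz": -0.0007, "wx": -0.02, "wy": 0, "wz": 0}
    - {"jaw": 255, "dx": 0, "dy": 0, "dz": -0.0007, "wx": -0.02, "wy": 0, "wz": 0}
    - {"jaw": 255, "dx": 0, "dy": 0, "dz": 0, "wx": 0, "wy": 0, "wz": 0}

```text
t: 11.65
tcp_pos: [0.5709, 0.1608, 0.0964]
ee_rot: [0.551, 0.834, 0.012, 0.008]
ft_force: [0.7, 0.2, -4.8]
grip_width: 0.0584
```

```bash
python3 st.py 12 wrist scene
```

```text
11.65 [0.5709 0.1608 0.0964] lean(+ = +x up) 0.028918145654348876 side -0.00010987962897499882
F tool [-0.0544  0.6028  4.8059] T tool [0.0446 0.0422 0.032 ] 0.0584358488813934
```

View pics/scene12.png

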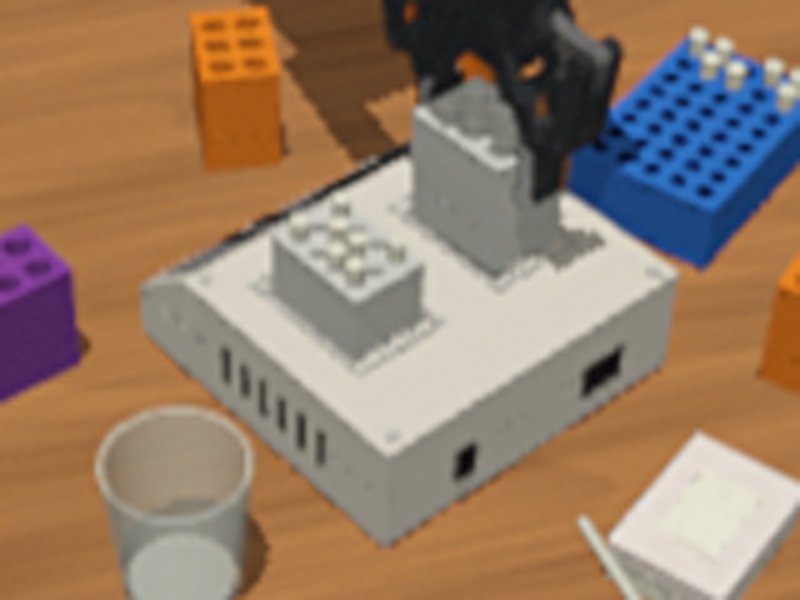

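View pics/wrist12.png

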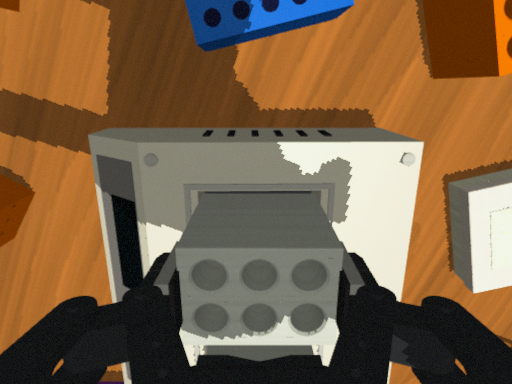

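>>> jog_arm:
  deltas:
    - {"jaw": 255, "dx": 0, "dy": 0.0005, "dz": -0.001, "wx": 0.01, "wy": 0, "wz": 0}
    - {"jaw": 255, "dx": 0, "dy": 0.0005, "dz": -0.001, "wx": 0.01, "wy": 0, "wz": 0}
    - {"jaw": 255, "dx": 0, "dy": 0, "dz": -0.001, "wx": 0.008, "wy": 0, "wz": 0}
    - {"jaw": 255, "dx": 0, "dy": 0, "dz": -0.001, "wx": 0, "wy": 0, "wz": 0}
    - {"jaw": 255, "dx": 0, "dy": 0, "dz": -0.001, "wx": 0, "wy": 0, "wz": 0}

```text
t: 12.25
tcp_pos: [0.5721, 0.1613, 0.1013]
ee_rot: [0.551, 0.834, -0.0, 0.0]
ft_force: [-0.3, 0.1, -4.9]
grip_width: 0.0585
```

```bash
python3 st.py 13
```

```text
12.25 [0.5721 0.1613 0.1013] lean(+ = +x up) -0.00011741698430985312 side -9.124847974204571e-05
F tool [ 0.2209 -0.248   4.8926] T tool [-0.0364  0.0536 -0.0126] 0.05850070466269109
```

>>> jog_arm:
  deltas:
    - {"jaw": 255, "dx": 0, "dy": 0, "dz": -0.002, "wx": 0, "wy": 0, "wz": 0}
    - {"jaw": 255, "dx": 0, "dy": 0, "dz": -0.003, "wx": 0, "wy": 0, "wz": 0}
    - {"jaw": 255, "dx": 0, "dy": 0, "dz": -0.003, "wx": 0, "wy": 0, "wz": 0}
    - {"jaw": 255, "dx": 0, "dy": 0, "dz": -0.003, "wx": 0, "wy": 0, "wz": 0}
    - {"jaw": 255, "dx": 0, "dy": 0, "dz": -0.003, "wx": 0, "wy": 0, "wz": 0}
    - {"jaw": 255, "dx": 0, "dy": 0, "dz": -0.003, "wx": 0, "wy": 0, "wz": 0}
    - {"jaw": 255, "dx": 0, "dy": 0, "dz": -0.001, "wx": 0, "wy": 0, "wz": 0}
    - {"jaw": 255, "dx": 0, "dy": 0, "dz": 0, "wx": 0, "wy": 0, "wz": 0}
    - {"jaw": 255, "dx": 0, "dy": 0, "dz": 0, "wx": 0, "wy": 0, "wz": 0}
    - {"jaw": 255, "dx": 0, "dy": 0, "dz": 0, "wx": 0, "wy": 0, "wz": 0}

```text
t: 13.25
tcp_pos: [0.5719, 0.1612, 0.1192]
ee_rot: [0.551, 0.834, -0.0, -0.0]
ft_force: [-0.1, -0.0, -4.0]
grip_width: 0.0587
```

```bash
python3 st.py 14 wrist scene
```

```text
13.25 [0.5719 0.1612 0.1192] lean(+ = +x up) -0.0003552777270151171 side -3.484153448430195e-05
F tool [ 0.0188 -0.1187  3.9925] T tool [ 0.019   0.0325 -0.0154] 0.05873394571893059
```

View pics/scene14.png

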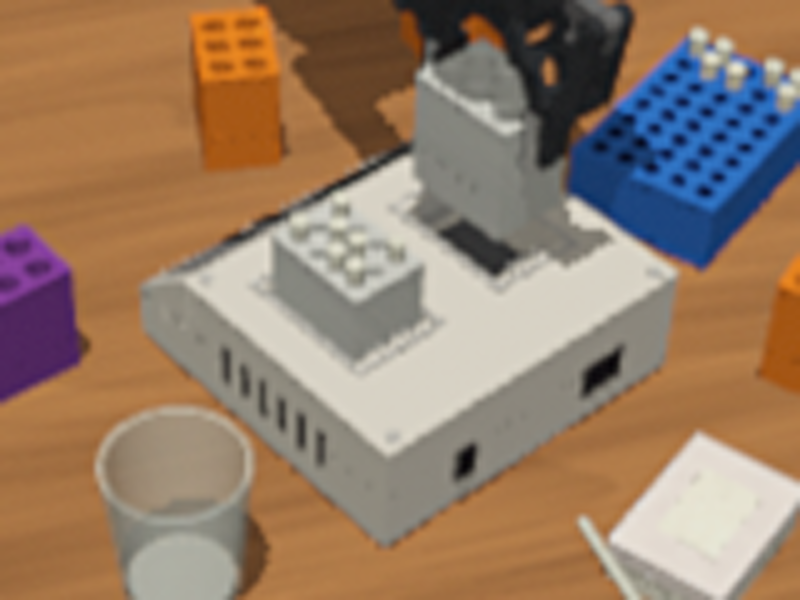

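View pics/wrist14.png

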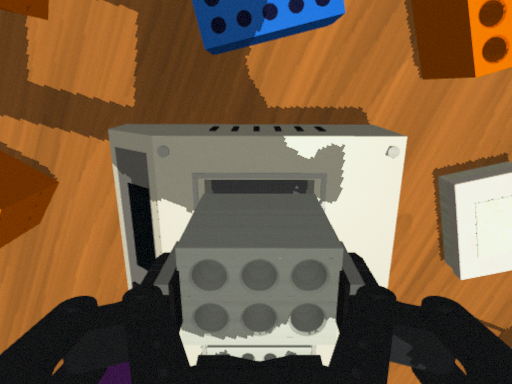

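```bash
python3 - <<'E'
from h import *
np.set_printoptions(precision=4,suppress=True)
t=np.radians(23.1);x=np.array([np.cos(t),np.sin(t)]);y=np.array([-x[1],x[0]])
s=manip.get_state();c=s["tcp_pos"][:2]+.030*x-.021*y
f=lambda p:(np.array(p)+.5)/5+[200,140]-.5
m=manip.camera_model("scene");F=192/np.tan(np.radians(m["vertical_fov"]/2))
for z in (.075,.08,.085,.09,.095,.1):
    p=m["R"]@np.r_[c,z]+m["t"];print(z,p[:2]/p[2]*F+[m["cx"],m["cy"]])
print(f((493,240)),s["ft_force"],np.abs(s["dq"]).max())
# heater front-lower corner shift between frame 3 and 14
a=ray("scene",f((382,548)),0);b=ray("scene",f((386,545)),0);print(a-b)
E
```

```text
0.075 [298.695  191.0842]
0.08 [298.8235 189.5274]
0.085 [298.9528 187.9604]
0.09 [299.083  186.3829]
0.095 [299.2141 184.7949]
0.1 [299.346  183.1962]
[298.2 187.6] [-0.0368 -0.453  -4.3863] 0.0025946077327530345
[[ 0.0012 -0.0023  0.    ]]
```

```bash
python3 -c "
from station import manip
print(manip.finish_job())"
```

```text
the job is handed in; nothing more can be done
None
```

The six-bore aluminium block is out of its well. I handed the job in at about 13.3 s with the block held upright and still, about 20 mm above the deck over its own well. The hand-in gives no verdict, so what follows comes from my own readings.

**What I did:** I gripped the block by its narrow end faces at 100 N. I rocked it about ±0.06–0.08 rad, first towards -x, then +x, for seven swings while easing it up. The last few millimetres were lifted level.

**Last checks:**
- **Block:** the underside is about 86 mm above the table, judged from the scene picture. The tool lean is under 0.001 rad and the joints are at rest. The load on the wrist is about 4 N, roughly the block's own weight.
- **Heater:** it looks level on its feet and has shifted about 2–3 mm. The net upward pull on it was about 11 N at most in the readings between swings. Midway, the heater's +y edge seemed to come up 1–2 mm; I eased off and it settled.
- **Other things:** the sample block looks seated, and the rack, beaker and box have not moved in the pictures.

**Disagreement:** the first position estimates for the block differed by about 5 mm between the top and scene cameras. I used a close wrist-camera measurement instead, and the grip closed with almost no sideways force.

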